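# Reset the gas pressure of a sample roaster and lock the regulator

## Robot

A 6-joint arm with a two-finger parallel gripper is mounted at the origin on the work surface. World frame = base frame: x ahead of the robot, y to its left, z up, the work surface at z = 0. Lengths are in m, angles in rad, forces in N, time in s.
With the tool pointing down it reaches from about 0.375 to 0.9 m from the base axis. Payload 3.1 kg.
Tool frame: the origin (TCP) lies midway between the tips of the shut fingers; the grasp point (between the pads) lies 19 mm behind it; x points along the fingers, y is the direction in which the jaws open and shut, and the axes are right-handed (so a half turn about x gives the same grasp; the last joint's range is limited). The gripper opens to 87 mm and grips with 3 to 60 N. Pads are 19 mm wide; open, the fingers measure 117 mm over their backs; the gripper's body (75 mm by 190 mm) begins 51 mm behind the grasp point.
Start: joints at [-1.353, 0.527, 1.433, -0, 1.181, -0.178], TCP at [0.241, -0.577, 0.223] pointing down, gripper open.
Joint ranges: [-3.08, 3.08], [-0.75, 2.2], [0.22, 2.44], [-1.43, 4.57], [0, 2.65], [-2.85, 2.85]. Speed limits (rad/s): [2.79, 2.79, 3.14, 3.14, 3.14, 3.14].

## Interface

Orientations are given as a unit quaternion [x, y, z, w].
In Python, from rig import get_obs, imaging, robot gives the robot as it stands.
- The arm moves only by the shell command python3 -m inch 'ROWS' [FORCE]. ROWS is JSON, a list of rows, each a list of 3 entries, a list of its own where there are three numbers: the finger opening in mm, from 0 to 87, then the shift along the tool's x, y, z in mm, then the turn, a rotation vector about the tool's x, y, z in degrees. In form: [[grip, [dx, dy, dz], [wx, wy, wz]], ...]. A call has 1 to 12 rows; each row shifts and turns the pose as measured when the row begins, along the tool's axes as they then stand; what a row does not reach is not made up. A row lasts 1/8 s, in which the tool goes at most 62.5 mm and 10.7 degrees, less where a joint would pass 70% of its speed; a pose out of reach is approached as far as the arm can. A call with a gripper value outside its range is refused whole. The fingers move at their own pace and stop on an object; FORCE is the grip in N (left out, the last holds). Time passes only in rows, so rows that do not move let the fingers close. It gives the time, the measured TCP pose, the force and the opening at its end, in the units of the state.
- get_obs(): the state, without advancing time (a new reading comes with each control period).
- imaging.camera(name): name is "scene" or "side" or "wrist"; returns the picture (480x640x3 uint8, red, green, blue); there is no depth.
- imaging.camera_params(name): a dict with "camera_matrix" (3x3 intrinsics, pixels), "xyz" and "rotation" of the camera in the world. Camera axes: x right, y down, z forward; pixel columns grow to the right and rows downward; lengths in m; the calibration is good to about 2 mm. The wrist camera is an equidistant fisheye: a pixel r from the principal point sees the ray r / f radians off the axis. A picture is of the moment at which its call begins: read the wrist's pose just before it. camera_params takes no time and is no camera call; for the wrist camera it gives the pose at the moment of the call.
- robot.hand_in(): hands the job in, once; it reports no verdict.
Trained networks look in the newest picture that a camera, given by its name, has taken for a name from the list of things; names that differ only in an ending like _2 or _b are one class to them, and where a whole thing is asked for, a point or a joint stands for the part that bears it (a point fixed in the world has none). Each returns a list of dicts, best first, with "confidence" (0 to 1); they miss things now and then, are a little off and sometimes report something else, mostly with a low value. They report only what shows in the picture. A call takes as long as a camera call.
- imaging.cut_out(camera, target): "pixels" (480x640 bool, what is visible of it) and "box" ([centre column, centre row, width, height] in pixels, round what is visible of it).
- imaging.tip_of(camera, target): "pixel" ([column, row] in pixels: a listed point, or the origin of a listed thing).
The state is a dict: "time": time; "q": joint angles; "joint_velocities": joint speeds; "joint_torque": joint torques, N m; "position": TCP position; "tool_rot": TCP orientation; "ft_force": force on the tool from outside, world axes, zero at the start; "moment": the same for the moment, N m; "grip_width": finger opening in m.
Only numpy, scipy, OpenCV 4.12 (cv2) and the standard library are available. Lean on these libraries where they do the work, as an engineer would, in place of code of your own. Each camera call takes 0.05 s, during which the arm holds its last target. There are 200 camera calls.

## Task

The gas pressure of the sample roaster needs raising: on its sloping panel, loosen the brass clamp ring under the regulator's knob, turn the knob until the gauge's hand points at the marker clip on the gauge's rim, then turn the clamp ring fully tight again with the hand still on the marker. Do not force the knob before the ring is loose, and leave the marker and everything lying about where they are.

Things in the scene. Friction and masses are not known exactly. Their poses are not given: they have to be found in the camera images.
- roaster: bench-top sample roaster, a fixed machine; origin on the table under the middle of its green console, x away from the operator, y to their left. Console: x -105 to 165, y -175 to 175 mm; from its 50 mm high front lip an aluminium panel rises 28 deg from level, up to a flat top 136 mm high from x 61 mm on. Regulator foot at (-20, 95, 92.5) mm, gauge foot at (-20, -80, 92.5) mm on the panel
- drum_top (a point): top of the gold drum unit right of the console (unit: 220 mm wide in y, x -185 to 240 mm from the roaster's origin); this point is at its charging hopper's mouth, its highest part with the flue, 352 mm above the table (the flue 365). Its small thermometer is not used. Not to be handled
- pan_rim (a point): centre of the round cooling pan in front of the drum unit, level with its rim: 210 mm across, rim 80 mm above the table. Not to be handled
- ring_mid (a point): centre of the knurled brass clamp ring, on the regulator's axis, 37 mm out from the panel. z points out along the axis, normal to the panel (28 deg from vertical); x, y turn with the ring. Ring: 50 mm diameter, 14 mm thick, on a neck 25 mm in diameter; 31 mm below this point a flange 48 mm across. Else nothing stands within 70 mm of the axis. It does not shift along the axis
- ring (a joint): angle of the clamp ring, rad: 0 = fully tight, against its stop; grows to 1.75 as it is loosened (anticlockwise seen looking down on the knob: positive about z of ring_mid). Below 0.5 it clamps the knob's stem ever harder; above 0.5 the knob is free. It needs 0.35 to 0.6 N m to turn and stays where it is left
- knob_mid (a point): centre of the black fluted adjusting knob, on the same axis 31 mm farther out than ring_mid. z points out along the axis; x, y turn with the knob. Knob: 30 mm diameter, 28 mm long (its top is 45 mm beyond ring_mid), on a stem 13 mm in diameter; 10 mm free between ring and knob. It does not shift along the axis
- knob (a joint): angle of the adjusting knob, rad, 0 to 4.4, growing clockwise seen looking down on the knob (negative about z of knob_mid), which raises the pressure. Free, it needs about 0.06 N m to turn and stays where it is left; clamped, it slips in a light grip and yields only to force, which must not be used
- knob_notch (a point): outer end of the white index line on the knob's top face, 14 mm from the axis
- needle (a joint): angle of the gauge's black pressure hand, rad clockwise from the dial's zero at lower left. It always equals the knob's angle: one turns as far as the other, both clockwise
- needle_tip (a point): tip of the pressure hand, 42.5 mm from the gauge's axis; x of this frame points outward along the hand, z out of the dial
- mark (a joint): angle of the marker clip on the gauge's rim, rad clockwise from the dial's zero, on the same scale as the hand. It is clipped fast and is not to be moved; it stands at a higher pressure than the hand's at the start
- mark_tip (a point): inner end of the marker, a dark steel clip 11 mm wide that grips the gauge's bright rim and points inward to 46 mm from the gauge's axis; x of this frame points outward from the gauge's axis
- gauge_centre (a point): centre of the pressure gauge's front, on its axis; z points out of the dial, x up the slope of the panel. The gauge is 125 mm in diameter, stands 28 mm proud of the panel, and its white dial has a scale of 270 degrees running clockwise from lower left (as seen by the operator) to lower right
- tin: closed steel sample tin, 68 mm across, 85 mm tall; origin under its centre: a bystander, to be left where it stands
- mug: white mug, 80 mm across, 90 mm tall; origin under its centre: a bystander, to be left where it stands
- brush: bench brush lying down, 200 mm long; origin under its middle, x along it: a bystander, to be left where it stands
- wrench: steel wrench lying down, 180 mm long; origin under its middle, x along it: a bystander, to be left where it stands
- jar: amber glass jar with steel cap, 80 mm across, 130 mm tall; origin under its centre: a bystander, to be left where it stands
- bowl: white cupping bowl, 100 mm across, 55 mm tall; origin under its centre: a bystander, to be left where it stands
- tamper: steel tamper standing on the flat top of the console, 58 mm across, 72 mm tall; origin under its centre: a bystander, to be left where it stands

How it is judged:
On the way, in this order (a step that is already met when the one before it is completed fails the run):
1. the clamp ring is loosened (turned back at least 0.45 rad, about 25 degrees) before the knob has been turned (its index still within 3 mm of its start) (value of joint ring above 0.45 rad and distance of knob_notch from where it was at the start of the episode below 0.003 m), for 0.1 s.
2. with the ring still loose (over 0.4 rad) the hand is brought onto the marker, within 0.12 rad (the marker's width), and rests there (value of joint ring above 0.4 rad and angle between the x axis of needle_tip and the x axis of mark_tip, either way round below 0.12 rad), for 0.3 s.
At the end, for the whole second after the job is handed in: the clamp ring is fully tight again (within 0.12 rad, 7 degrees, of its stop), the gauge's hand points at the marker within 0.12 rad (the tip within the marker's width), and ring and knob are at rest (value of joint ring below 0.12 rad and angle between the x axis of needle_tip and the x axis of mark_tip, either way round below 0.12 rad and velocity of joint ring between -0.1 and 0.1 rad/s and velocity of joint knob between -0.1 and 0.1 rad/s); the robot touches nothing.
It fails at once if the marker is shifted by more than 3 mm (distance of mark_tip from where it was at the start of the episode above 0.003 m).
It fails at once if a bystander (tin, mug, brush, wrench, jar, bowl or tamper) is moved more than 30 mm (distance of any of tin, mug, brush, wrench, jar, bowl, tamper from where it was at the start of the episode above 0.03 m).
It also fails if it takes over 67 s, if anything falls off the work surface, if the arm or the gripper's body presses on something with over 40 N, if the wrist force passes 120 N, or if a joint passes its speed limit or range.

## Working session

There is one attempt and no reset: what is moved stays moved. The work goes in short steps, Python scripts to look and compute and a shell command to move; the robot and the scene stay as the last step left them, time stands still between calls to the robot, and variables do not carry over. Pictures are saved under pics/ and viewed, about 8 in all and at most 12, crops included, and the job is handed in when it is done.

```bash
mkdir -p pics; ls
cat > h.py <<'E'
import numpy as np, cv2
from rig import get_obs, imaging, robot
from scipy.spatial.transform import Rotation as R
def P(c):
    p=imaging.camera_params(c); return np.array(p["camera_matrix"]),np.array(p["xyz"]),p["rotation"]
def rot(r):
    r=np.array(r,float); return r if r.shape==(3,3) else R.from_quat(r).as_matrix()
def ray(c,px):
    K,t,r=P(c); d=np.linalg.inv(K)@[px[0],px[1],1]
    if c=="wrist":
        rr=np.hypot(d[0],d[1]); d=np.array([np.sin(rr)*d[0]/rr,np.sin(rr)*d[1]/rr,np.cos(rr)]) if rr>0 else np.array([0,0,1.])
    d=rot(r)@d; return t,d/np.linalg.norm(d)
def proj(c,X):
    K,t,r=P(c); v=rot(r).T@(np.array(X)-t)
    if c=="wrist":
        th=np.arctan2(np.hypot(v[0],v[1]),v[2]); h=np.hypot(v[0],v[1]); v=np.array([v[0]/h*th,v[1]/h*th,1])
    else: v=v/v[2]
    return (K@v)[:2]
def snap(c,f):
    im=imaging.camera(c); cv2.imwrite("pics/"+f,im[:,:,::-1]); return im
def tip(c,n):
    r=imaging.tip_of(c,n); return [(np.round(q["pixel"],1).tolist(),round(q["confidence"],2)) for q in r[:2]]
def tri(a):
    A=np.zeros((3,3));b=np.zeros(3)
    for t,d in a:
        M=np.eye(3)-np.outer(d,d);A+=M;b+=M@t
    return np.linalg.solve(A,b)
E
python3 - <<'E'
from h import *
print(get_obs()); 
for c in("scene","side"):
    snap(c,c+"0.png"); print(c,P(c))
    for n in("roaster","ring_mid","knob_mid","knob_notch","gauge_centre","needle_tip","mark_tip","drum_top","pan_rim","tin","mug","brush","wrench","jar","bowl","tamper"): print(n,tip(c,n))
E
```

```text
pics
{'time': 0.0, 'q': array([-1.35353829e+00,  5.28470038e-01,  1.43391052e+00,  2.34336870e-06,
        1.18136089e+00, -1.78504352e-01]), 'joint_velocities': array([-0.00132032, -0.00058123,  0.00146846, -0.00089479,  0.0008109 ,
       -0.00054484]), 'joint_torque': array([-2.01162334e-04, -4.40045035e+01, -1.76589310e+01,  6.32855552e-02,
        5.84521727e-02, -1.53975193e-04]), 'position': array([ 0.24081074, -0.57595659,  0.22156663]), 'tool_rot': array([-0.69329353, -0.13977096,  0.69332143, -0.13825179]), 'ft_force': array([0.78378814, 0.52361715, 0.15653889]), 'moment': array([-0.00116083, -0.03431646, -0.0080874 ]), 'grip_width': 0.08665479242643197}
scene (array([[454.93222545,   0.        , 324.58370827],
       [  0.        , 454.93222545, 234.53425809],
       [  0.        ,   0.        ,   1.        ]]), array([ 1.37959867, -0.59312236,  0.94847393]), array([ 0.78676496,  0.39588404, -0.21479192, -0.42206772]))
roaster [([297.6, 317.7], 0.78)]
ring_mid [([303.9, 256.4], 0.63), ([308.7, 264.2], 0.57)]
knob_mid [([305.1, 257.5], 0.68), ([265.1, 291.5], 0.54)]
knob_no
[... 605 characters left out ...]
0.        ,   0.        ,   1.        ]]), array([-0.09923769,  0.6331389 ,  1.26014317]), array([-0.38776508,  0.86149234, -0.30179909,  0.12800974]))
roaster [([347.0, 253.7], 0.84)]
ring_mid [([337.5, 252.5], 0.72)]
knob_mid [([238.4, 280.3], 0.71), ([344.3, 248.4], 0.69)]
knob_notch [([347.4, 250.9], 0.71)]
gauge_centre [([384.4, 213.6], 0.92)]
needle_tip [([364.7, 219.4], 0.44)]
mark_tip [([366.2, 200.2], 0.59)]
drum_top [([435.9, 97.1], 0.9), ([347.8, 253.7], 0.5)]
pan_rim [([391.7, 288.8], 0.44)]
tin []
mug [([382.3, 216.4], 0.74), ([237.6, 280.9], 0.58)]
brush [([391.3, 289.3], 0.63)]
wrench []
jar [([175.3, 351.3], 0.87)]
bowl [([197.6, 401.1], 0.93)]
tamper [([312.3, 195.3], 0.95)]
```

View pics/scene0.png

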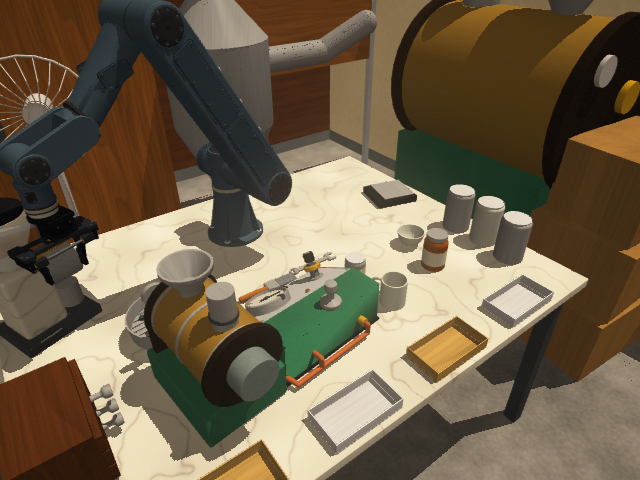

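View pics/side0.png

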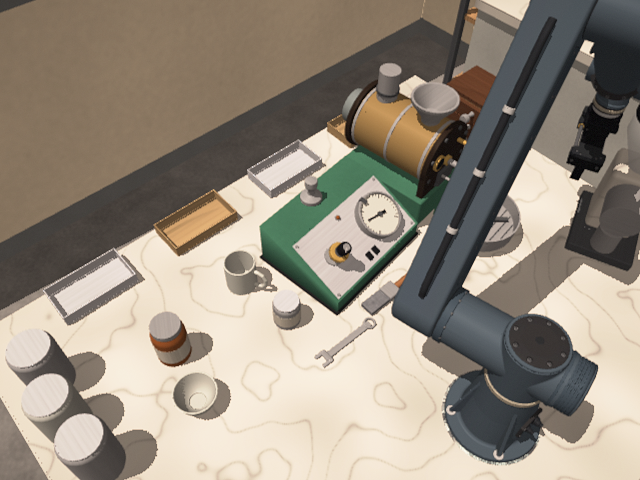

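The scene view shows the knob at about (310,257) behind the drum unit, with the tamper at (331,295). The side view shows the knob at (344,247), ring at (338,257), gauge at (379,214), hand pointing lower left to right, and marker near (363,203). Next I fit the roaster's pose.

```bash
cat >> h.py <<'E'
N=np.array([-np.sin(np.radians(28)),0,np.cos(np.radians(28))])
F=np.array([-.02,.095,.0925]); G=np.array([-.02,-.08,.0925])
LOC=dict(ring_mid=F+.037*N,knob_mid=F+.068*N,gauge_centre=G+.028*N,roaster=np.zeros(3),knob_top=F+.082*N)
def W(p,X): 
    return R.from_euler("z",p[2]).as_matrix()@X+[p[0],p[1],0]
E
python3 - <<'E'
from h import *
from scipy.optimize import least_squares
obs=[("side","ring_mid",(337.5,252.5)),("side","knob_mid",(344.3,248.4)),("side","gauge_centre",(381,214)),("side","roaster",(347,253.7)),("scene","knob_mid",(309.5,257)),("scene","roaster",(297.6,317.7))]
cam={c:P(c) for c in("side","scene")}
f=lambda p:np.concatenate([proj(c,W(p,LOC[n]))-px for c,n,px in obs])
best=min((least_squares(f,[.6,-.1,y],loss="soft_l1") for y in(-1.5,-.7,0,.7,1.5)),key=lambda s:s.cost)
print(best.x,best.cost); print(f(best.x).reshape(-1,2).round(1))
p=best.x
for n in LOC:print(n,W(p,LOC[n]).round(3))
im=cv2.imread("pics/side0.png")[150:330,220:460]; cv2.imwrite("pics/sidec.png",cv2.resize(im,None,fx=3.3,fy=3.3,interpolation=cv2.INTER_CUBIC))
E
```

```text
[ 0.53722744 -0.07401995  0.10479253] 3.0737033157771756
[[ 0.4  0.2]
 [-1.4  0.7]
 [-0.3 -0.1]
 [ 1.4 -1.4]
 [-0.1 -0.9]
 [ 0.1  0.6]]
ring_mid [0.49  0.017 0.125]
knob_mid [0.476 0.015 0.153]
gauge_centre [ 0.513 -0.157  0.117]
roaster [ 0.537 -0.074  0.   ]
knob_top [0.469 0.014 0.165]
```

View pics/sidec.png

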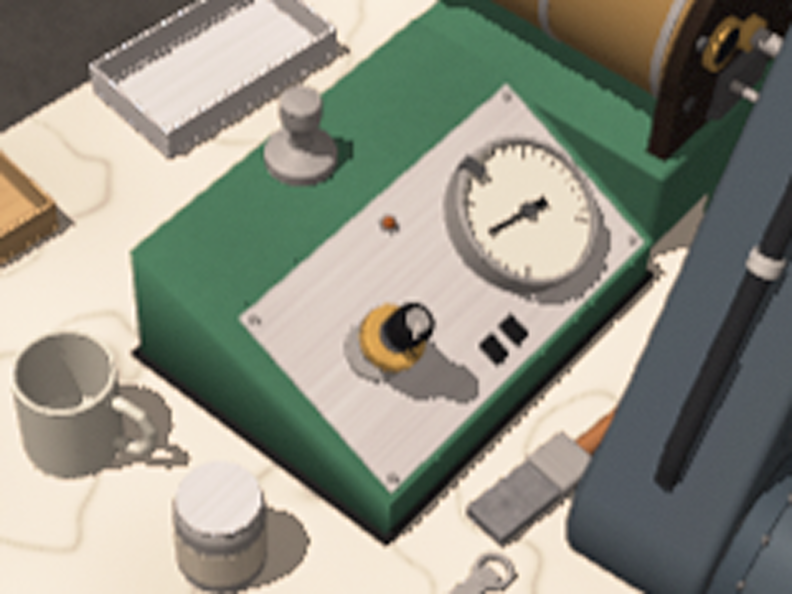

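The fit is within about 1.5 px. Side crop: the marker is at (474,168) on the rim, the hand's tip at (492,232) and the gauge's centre at (533,210). Next I compute the angles, where the tamper is, and the first moves.

```bash
cat >> h.py <<'E'
POSE=np.array([0.53722744,-0.07401995,0.10479253])
def axes(p=POSE):
    M=R.from_euler("z",p[2]).as_matrix(); n=M@N; l=M@[0,1,0.]; return n,np.cross(l,n),l  # normal, upslope, left
def tgt(h,jaw,p=POSE):
    "tool rot & grasp point h m out from panel on axis; jaw = angle of tool y from 'left', positive about n"
    n,u,l=axes(p); y=R.from_rotvec(n*jaw).apply(l); x=-n; Rm=np.column_stack([x,y,np.cross(x,y)])
    return W(p,F)+(h-.019)*n, Rm
def go(h,jaw,p=POSE):
    o=get_obs(); Rc=rot(o["tool_rot"]); t,Rm=tgt(h,jaw,p)
    print("t %.1f"%o["time"],"q",o["q"].round(2),"pos",o["position"].round(3),"w %.1f"%(o["grip_width"]*1e3),"f",o["ft_force"].round(1))
    print("shift mm",(Rc.T@(t-o["position"])*1e3).round(1),"turn deg",np.degrees(R.from_matrix(Rc.T@Rm).as_rotvec()).round(2))
def dial(c,px,h=.026,p=POSE):
    "clockwise angle from zero (lower-left) of pixel on the dial, and radius"
    t,d=ray(c,px); n,u,l=axes(p); g=W(p,G)+h*n; X=t+d*((g-t)@n/(d@n))-g
    a=np.arctan2(-X@l,X@u); return (a+np.radians(135))%(2*np.pi),np.hypot(X@l,X@u)
E
python3 - <<'E'
from h import *
o=get_obs();Rc=rot(o["tool_rot"]);print(Rc.round(2))
c=lambda u,v:(220+u/3.3,150+v/3.3)
print("mark",dial("side",c(478,175),.028),"needle",dial("side",c(492,232)),"ctr",dial("side",c(533,210)))
t,d=ray("side",(312.3,195.3)); X=t+d*((.136-t[2])/d[2]); print("tamper",X, R.from_euler("z",-POSE[2]).apply(X-[*POSE[:2],0]))
n,u,l=axes();print("axes",n,u,l)
T=tgt(.25,0)[0]; print("T",T,"lift-then", Rc.T@(np.array([T[0],T[1],.45])-o["position"])*1e3)
for j in(-90,-60,-30,0,30,60,90,120,180): print(j); go(.25,np.radians(j))
E
```

```text
[[-0.    0.39 -0.92]
 [ 0.   -0.92 -0.39]
 [-1.   -0.   -0.  ]]
mark (np.float64(2.044785348005464), np.float64(0.05070383672191294)) needle (np.float64(0.980653866238544), np.float64(0.039278196298764174)) ctr (np.float64(4.165671219893408), np.float64(0.004035451949429661))
tamper [ 0.66527381 -0.05526119  0.136     ] [0.12930612 0.00526209 0.136     ]
axes [-0.46689618 -0.04910712  0.88294759] [0.87810399 0.09235706 0.46947156] [-0.10460084  0.99451429  0.        ]
T [0.39954706 0.00702315 0.29646089] lift-then [-227.44144948 -477.42502051 -371.32370351]
-90
t 1.7 q [-1.35  0.53  1.43  0.    1.18 -0.18] pos [ 0.241 -0.577  0.223] w 87.0 f [ 0.  -1.  -0.5]
shift mm [ -73.9 -477.4 -371.3] turn deg [-71.78  17.89  24.04]
-60
t 1.7 q [-1.35  0.53  1.43  0.    1.18 -0.18] pos [ 0.241 -0.577  0.223] w 87.0 f [ 0.  -1.  -0.5]
shift mm [ -73.9 -477.4 -371.3] turn deg [-101.02   11.85   29.84]
-30
t 1.7 q [-1.35  0.53  1.43  0.    1.18 -0.18] pos [ 0.241 -0.577  0.223] w 87.0 f [ 0.  -1.  -0.5]
shift mm [ -73.9 -477.4 -371.3] turn deg [-130.08    4.1    35.08]
0
t 1.7 q [-1.35  0.53  1.43 
[... 267 characters left out ...]
71.3] turn deg [162.04  16.12 -37.35]
60
t 1.7 q [-1.35  0.53  1.43  0.    1.18 -0.18] pos [ 0.241 -0.577  0.223] w 87.0 f [ 0.  -1.  -0.5]
shift mm [ -73.9 -477.4 -371.3] turn deg [133.31  22.19 -28.05]
90
t 1.7 q [-1.35  0.53  1.43  0.    1.18 -0.18] pos [ 0.241 -0.577  0.223] w 87.0 f [ 0.  -1.  -0.5]
shift mm [ -73.9 -477.4 -371.3] turn deg [104.26  26.   -19.35]
120
t 1.7 q [-1.35  0.53  1.43  0.    1.18 -0.18] pos [ 0.241 -0.577  0.223] w 87.0 f [ 0.  -1.  -0.5]
shift mm [ -73.9 -477.4 -371.3] turn deg [ 75.04  28.04 -11.13]
180
t 1.7 q [-1.35  0.53  1.43  0.    1.18 -0.18] pos [ 0.241 -0.577  0.223] w 87.0 f [ 0.  -1.  -0.5]
shift mm [ -73.9 -477.4 -371.3] turn deg [16.34 27.8   4.08]
```

```bash
python3 -m inch '[[87,[-57,0,0],[0,0,0]],[87,[-57,0,0],[0,0,0]],[87,[-57,0,0],[0,0,0]],[87,[-57,0,0],[0,0,0]]]' 40 && python3 -m inch '[[87,[0,-44,-34],[0,0,0]],[87,[0,-44,-34],[0,0,0]],[87,[0,-44,-34],[0,0,0]],[87,[0,-44,-34],[0,0,0]],[87,[0,-44,-34],[0,0,0]],[87,[0,-44,-34],[0,0,0]],[87,[0,-44,-34],[0,0,0]],[87,[0,-44,-34],[0,0,0]],[87,[0,-44,-34],[0,0,0]],[87,[0,-44,-34],[0,0,0]],[87,[0,-36,-30],[0,0,0]]]'; python3 -c "
from h import *
go(.25,np.radians(-90));go(.25,np.radians(-110))"
```

```text
time: 2.2
position: [0.2404, -0.5747, 0.4501]
tool_rot: [-0.693, -0.144, 0.693, -0.134]
ft_force: [0.5, -1.6, -0.4]
grip_width: 0.087
time: 3.58
position: [0.4028, 0.0186, 0.4587]
tool_rot: [0.697, 0.134, -0.691, 0.138]
ft_force: [0.9, -0.6, -0.0]
grip_width: 0.0869
t 3.6 q [-0.23 -0.02  1.55 -0.    1.6   0.95] pos [0.403 0.019 0.459] w 86.9 f [ 0.9 -0.6 -0. ]
shift mm [162.2   8.2   8.6] turn deg [-72.26  17.95  23.33]
t 3.6 q [-0.23 -0.02  1.55 -0.    1.6   0.95] pos [0.403 0.019 0.459] w 86.9 f [ 0.9 -0.6 -0. ]
shift mm [162.2   8.2   8.6] turn deg [-52.69  21.03  19.22]
```

```bash
python3 -m inch '[[87,[8,0,0],[-8.8,3.5,3.2]],[87,[8,0,0],[-8.8,3.5,3.2]],[87,[8,0,0],[-8.8,3.5,3.2]],[87,[8,0,0],[-8.8,3.5,3.2]],[87,[8,0,0],[-8.8,3.5,3.2]],[87,[8,0,0],[-8.8,3.5,3.2]],[87,[0,0,0],[0,0,0]]]'
python3 - <<'E'
from h import *
go(.16,np.radians(-110))
snap("wrist","w0.png")
print(P("wrist"))
for n in("ring_mid","knob_mid","knob_notch","gauge_centre","needle_tip","mark_tip"):
    print(n,tip("wrist",n),proj("wrist",W(POSE,LOC[n])).round(1) if n in LOC else "")
E
```

```text
time: 4.45
position: [0.4122, 0.0238, 0.4119]
tool_rot: [0.681, 0.339, -0.384, 0.523]
ft_force: [0.0, 0.6, -0.4]
grip_width: 0.087
t 4.5 q [-0.41 -0.22  1.93  0.29  1.01 -0.3 ] pos [0.412 0.024 0.412] w 87.0 f [ 0.   0.6 -0.4]
shift mm [184.4 -59.8  37.7] turn deg [ 1.81 -0.71 -0.35]
(array([[371.64829954,   0.        , 313.78952352],
       [  0.        , 371.64829954, 238.48749117],
       [  0.        ,   0.        ,   1.        ]]), array([0.34957404, 0.09602501, 0.56894504]), array([ 0.96090752, -0.13723904,  0.22247572,  0.09125093]))
ring_mid [([264.7, 224.7], 0.7)] [264.1 224.1]
knob_mid [([263.8, 232.4], 0.85)] [260.4 230.8]
knob_notch [([249.7, 229.1], 0.57)] 
gauge_centre [([310.4, 332.8], 0.59)] [307.  334.6]
needle_tip [([306.6, 308.1], 0.67)] 
mark_tip [([339.6, 317.7], 0.43)]
```

View pics/w0.png

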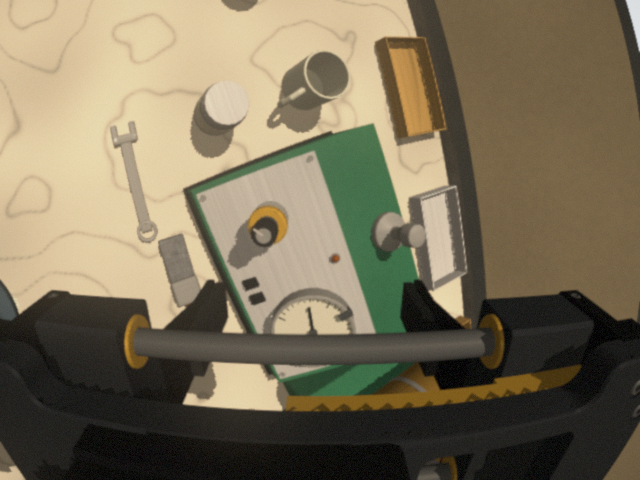

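The wrist view shows the knob at (264,232), the ring at (267,224), the hand pointing up at (309,308) and the marker at (343,316). This agrees with the fit to about 3 px.

```bash
python3 -m inch '[[87,[46,-15,9.5],[1.8,-0.7,-0.4]],[87,[46,-15,9.5],[0,0,0]],[87,[46,-15,9.5],[0,0,0]],[87,[46,-15,9.5],[0,0,0]],[87,[0,0,0],[0,0,0]]]'
python3 - <<'E'
from h import *
from scipy.optimize import least_squares
go(.16,np.radians(-110))
snap("wrist","w1.png"); imaging.camera("side")
obs=[("side","ring_mid",(337.5,252.5)),("side","gauge_centre",(381,214)),("side","roaster",(347,253.7)),("scene","knob_mid",(309.5,257)),("scene","roaster",(297.6,317.7))]
for n in("ring_mid","knob_mid","gauge_centre"):
  r=tip("wrist",n); print(n,r,proj("wrist",W(POSE,LOC[n])).round(1))
  if r and r[0][1]>.5: obs.append(("wrist",n,r[0][0]))
f=lambda p:np.concatenate([proj(c,W(p,LOC[n]))-px for c,n,px in obs])
s=least_squares(f,POSE,loss="soft_l1");print(s.x,f(s.x).reshape(-1,2).round(1)); go(.16,np.radians(-110),s.x)
print(W(s.x,LOC["knob_mid"])-W(POSE,LOC["knob_mid"]))
im=cv2.imread("pics/w1.png")
for n in("knob_top","ring_mid","knob_mid"): cv2.circle(im,tuple(int(v) for v in proj("wrist",W(POSE,LOC[n]))),2,(0,0,255),-1)
cv2.imwrite("pics/w1b.png",im)
E
```

```text
time: 5.42
position: [0.4492, 0.0095, 0.2179]
tool_rot: [0.686, 0.329, -0.392, 0.517]
ft_force: [0.2, 0.8, -0.4]
grip_width: 0.0869
t 5.4 q [-0.39  0.18  2.23  0.68  0.36 -0.74] pos [0.449 0.01  0.218] w 86.9 f [ 0.2  0.8 -0.4]
shift mm [-2.7 -7.4 -0.2] turn deg [ 0.26  0.05 -0.62]
ring_mid [([303.4, 240.3], 0.87), ([315.6, 285.3], 0.38)] [294.7 238.1]
knob_mid [([302.6, 254.3], 0.62)] [292.8 251.7]
gauge_centre [([369.3, 393.0], 0.6)] [357.5 394.9]
[ 0.54551288 -0.07738997  0.12388522] [[-0.2 -2.4]
 [-2.  -3. ]
 [ 0.2 -3.9]
 [-0.1  0.7]
 [ 0.7  2.7]
 [-0.7 -0.1]
 [ 0.1  0.1]
 [-3.1 -0.1]]
t 5.7 q [-0.39  0.17  2.22  0.68  0.36 -0.74] pos [0.452 0.009 0.224] w 86.9 f [-1.4 -0.   0.4]
shift mm [ 4.5 -5.7  4. ] turn deg [-0.4   0.63 -1.67]
[ 0.00659661 -0.00456183  0.        ]
```

View pics/w1b.png

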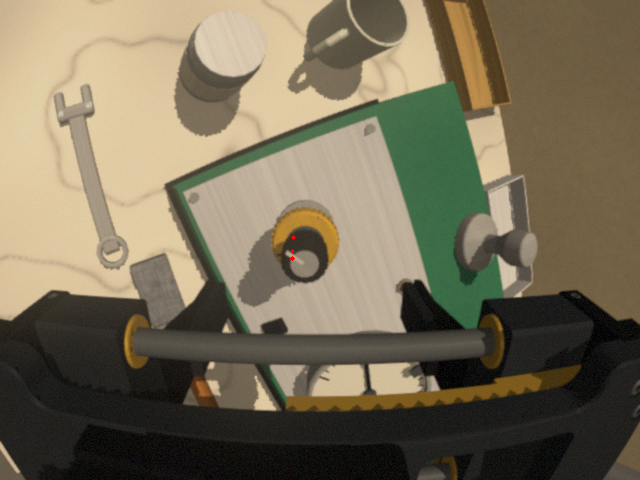

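The pose was still settling when that picture was taken: the knob's top shows at (304,263) and was predicted at (291,258). I turn the jaw to leave room for joint 6, let it settle, and measure again.

```bash
python3 -m inch '[[87,[0,-2,0],[10,0,-0.2]],[87,[0,-2,0],[10,0,-0.2]],[87,[0,0,0],[10,0,0]],[87,[0,0,0],[10,0,0]],[87,[0,0,0],[0,0,0]],[87,[0,0,0],[0,0,0]]]'
python3 - <<'E'
from h import *
from scipy.optimize import least_squares
im=snap("wrist","w2.png")
go(.16,np.radians(-150))
obs=[("side","knob_mid",(344,248)),("side","gauge_centre",(381,214)),("side","roaster",(347,253.7)),("scene","knob_mid",(309.5,257)),("scene","roaster",(297.6,317.7))]
for n in("ring_mid","knob_mid","gauge_centre"):
  r=tip("wrist",n); print(n,r,proj("wrist",W(POSE,LOC[n])).round(1))
  if r and r[0][1]>.5: obs.append(("wrist",n,r[0][0]))
print("notch",tip("wrist","knob_notch"))
f=lambda p:np.concatenate([proj(c,W(p,LOC[n]))-px for c,n,px in obs])
s=least_squares(f,POSE,loss="soft_l1");print(s.x,f(s.x).reshape(-1,2).round(1)); go(.16,np.radians(-150),s.x)
print(W(s.x,LOC["knob_mid"])-W(POSE,LOC["knob_mid"]))
im=cv2.imread("pics/w2.png")
n_,u,l=axes(POSE)
for h,r,c in((.082,.015,(0,0,255)),(.044,.025,(255,0,0))):
  for a in np.arange(0,6.28,.4): cv2.circle(im,tuple(int(round(v)) for v in proj("wrist",W(POSE,F)+h*n_+r*(np.cos(a)*u+np.sin(a)*l))),1,c,-1)
cv2.imwrite("pics/w2b.png",im)
E
```

```text
time: 6.42
position: [0.4529, 0.0092, 0.2366]
tool_rot: [0.831, 0.164, -0.468, 0.254]
ft_force: [0.2, -0.5, 0.3]
grip_width: 0.0871
t 6.5 q [-0.39  0.14  2.22  0.67  0.37 -0.02] pos [0.453 0.009 0.236] w 86.8 f [-0.3 -1.1  0.1]
shift mm [ 11.1 -12.8  15. ] turn deg [-0.03 -1.75 -2.23]
ring_mid [([291.9, 258.1], 0.83)] [294.  255.2]
knob_mid [([297.3, 271.6], 0.61)] [293.7 268.6]
gauge_centre [([453.7, 332.1], 0.74)] [455.  334.7]
notch [([271.1, 280.0], 0.66)]
[ 0.53680539 -0.07258661  0.13122798] [[-0.2  1.8]
 [-1.  -0.3]
 [ 1.2 -1.1]
 [-0.7 -1.3]
 [ 0.4  0.3]
 [ 0.8 -0.6]
 [-4.9  0.1]
 [ 1.7  0.5]]
t 6.7 q [-0.39  0.14  2.22  0.67  0.37 -0.01] pos [0.452 0.009 0.235] w 86.9 f [ 0.4 -1.2 -0.2]
shift mm [  8.9 -12.6  16.7] turn deg [-1.48 -1.28 -2.73]
[-0.00275428 -0.00022538  0.        ]
```

View pics/w2b.png

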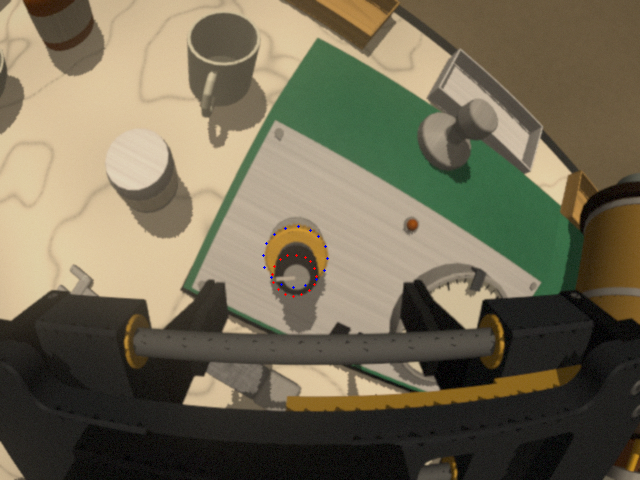

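The overlay matches the ring and knob within about 2 px (2 mm), so I keep the pose fit. Now I align and descend in stages.

```bash
python3 -m inch '[[87,[5,-6,8],[0,-0.9,-1.1]],[87,[6,-7,8],[0,-0.9,-1.1]],[87,[0,0,0],[0,0,0]],[87,[0,0,0],[0,0,0]]]' >/dev/null; python3 -c "
from h import *
go(.11,np.radians(-150))"
```

```text
t 7.2 q [-0.4   0.18  2.24  0.67  0.37 -0.03] pos [0.439 0.011 0.213] w 87.1 f [-0.4 -0.8 -0. ]
shift mm [47.9  2.7 -4. ] turn deg [-0.16  0.36  0.39]
```

```bash
python3 -m inch '[[87,[12,1,-1],[0,0.2,0.2]],[87,[12,1,-1],[0,0.2,0.2]],[87,[12,0,-1],[0,0,0]],[87,[12,0,-1],[0,0,0]],[87,[0,0,0],[0,0,0]],[87,[0,0,0],[0,0,0]]]' >/dev/null; python3 -c "
from h import *
go(.037,np.radians(-150))"
```

```text
t 7.9 q [-0.35  0.32  2.24  1.03  0.24 -0.37] pos [0.467 0.014 0.173] w 87.1 f [-0.2  1.3  0.2]
shift mm [71.9 -1.3  1.3] turn deg [-0.13 -0.12 -0.2 ]
```

Aligned. Now descending to the ring.

```bash
python3 -m inch '[[87,[12,0,0],[0,0,0]],[87,[12,0,0],[0,0,0]],[87,[12,0,0],[0,0,0]],[87,[0,0,0],[0,0,0]]]' >/dev/null; python3 -c "
from h import *
go(.037,np.radians(-150))"
```

```text
t 8.4 q [-0.33  0.42  2.24  1.45  0.2  -0.78] pos [0.485 0.015 0.143] w 86.8 f [-0.1  0.4 -0.4]
shift mm [37.  -2.9  2.6] turn deg [-0.08 -0.29 -0.45]
```

```bash
python3 -m inch '[[87,[12,-1,1],[0,-0.1,-0.2]],[87,[12,-1,1],[0,-0.1,-0.2]],[87,[12,-1,1],[0,0,0]],[87,[0,0,0],[0,0,0]],[87,[0,0,0],[0,0,0]]]' >/dev/null; python3 -c "
from h import *
go(.037,np.radians(-150)); snap('side','s1.png')
cv2.imwrite('pics/s1c.png',cv2.resize(cv2.imread('pics/s1.png')[150:330,240:440],None,fx=3.3,fy=3.3,interpolation=cv2.INTER_CUBIC))"
```

```text
t 9.1 q [-0.31  0.51  2.23  1.87  0.2  -1.2 ] pos [0.499 0.017 0.112] w 87.2 f [ 0.7  0.3 -0.4]
shift mm [ 3.6 -1.   1.2] turn deg [-0.01 -0.33 -0.27]
```

View pics/s1c.png

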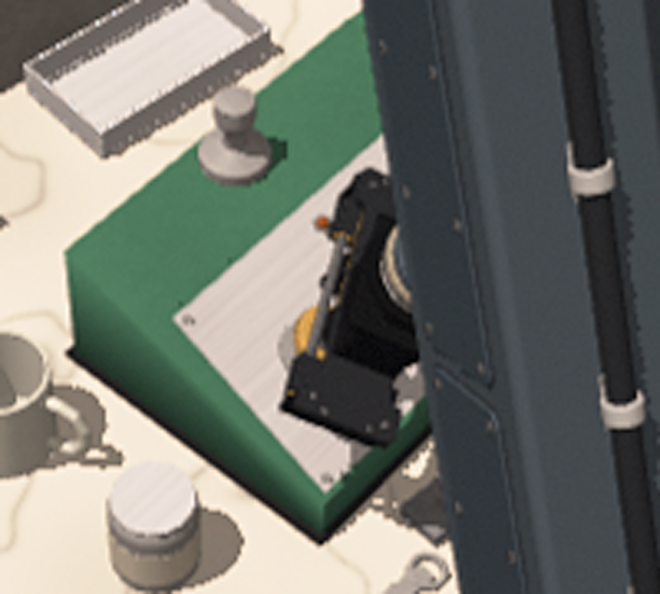

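The gripper straddles the ring (the brass shows between the fingers) and the knob is clear. Closing at 55 N.

```bash
python3 -m inch '[[60,[2,-0.5,0.5],[0,-0.2,-0.2]],[50,[0,0,0],[0,0,0]],[40,[0,0,0],[0,0,0]],[40,[0,0,0],[0,0,0]],[40,[0,0,0],[0,0,0]],[40,[0,0,0],[0,0,0]]]' 55; python3 -c "
from h import *
go(.037,np.radians(-150))"
```

```text
time: 9.85
position: [0.5003, 0.0157, 0.1117]
tool_rot: [0.821, 0.174, -0.483, 0.248]
ft_force: [-1.2, 0.8, -0.5]
grip_width: 0.0486
t 9.8 q [-0.31  0.52  2.22  1.86  0.2  -1.19] pos [0.5   0.016 0.112] w 48.6 f [-1.2  0.8 -0.5]
shift mm [ 2.4 -3.   1.3] turn deg [-0.05 -0.15 -0.34]
```

```bash
python3 -m inch '[[40,[0,0,0],[-9,0,0]],[40,[0,0,0],[-9,0,0]],[40,[0,0,0],[-9,0,0]]]'; python3 -c "
from h import *
go(.037,np.radians(-150)); print(get_obs()['moment'])"
```

```text
time: 10.22
position: [0.4998, 0.0163, 0.1115]
tool_rot: [0.739, 0.285, -0.428, 0.436]
ft_force: [-0.5, -1.4, -0.1]
grip_width: 0.0489
t 10.2 q [-0.31  0.52  2.22  1.86  0.2  -1.67] pos [0.5   0.016 0.111] w 48.9 f [-0.5 -1.4 -0.1]
shift mm [ 2.4 -2.4  0. ] turn deg [27.47 -0.12 -0.3 ]
[-0.1242297   0.02020239 -0.41589881]
```

```bash
python3 -m inch '[[40,[0,0,0],[-9,0,0]],[40,[0,0,0],[-9,0,0]],[40,[0,0,0],[-9,0,0]],[40,[0,0,0],[0,0,0]],[40,[0,0,0],[0,0,0]]]'; python3 -c "
from h import *
go(.037,np.radians(-150)); print(get_obs()['moment'])"
```

```text
time: 10.85
position: [0.4992, 0.0165, 0.1111]
tool_rot: [0.614, 0.379, -0.348, 0.599]
ft_force: [-1.6, -2.0, -0.8]
grip_width: 0.0488
t 10.8 q [-0.31  0.52  2.23  1.86  0.2  -2.15] pos [0.499 0.017 0.111] w 48.8 f [-1.6 -2.  -0.8]
shift mm [ 2.4 -1.4 -0.8] turn deg [54.88 -0.07 -0.27]
[-0.49708973 -0.34074793  0.0720559 ]
```

```bash
python3 -m inch '[[75,[0,0,0],[0,0,0]],[75,[0,0,0],[0,0,0]],[75,[0,0,0],[0,0,0]],[75,[-12,0,0],[0,0,0]],[75,[-12,0,0],[0,0,0]],[75,[-10,0,0],[0,0,0]],[75,[0,0,0],[0,0,0]],[75,[0,0,0],[0,0,0]]]' 10 >/dev/null
python3 - <<'E'
from h import *
go(.072,np.radians(-95))
snap("wrist","w3.png"); print(tip("wrist","knob_notch"),tip("wrist","needle_tip"),tip("wrist","mark_tip"))
n_,u,l=axes();print([ (m,proj("wrist",W(POSE,LOC[m])).round(0)) for m in("knob_top","gauge_centre")])
imaging.camera("side"); print(tip("side","needle_tip"),tip("side","mark_tip"))
imaging.camera("scene"); print(tip("scene","needle_tip"))
E
```

```text
t 11.8 q [-0.33  0.42  2.24  1.44  0.21 -1.73] pos [0.481 0.017 0.141] w 75.0 f [-0.1 -1.  -0.4]
shift mm [1.8 0.3 1.1] turn deg [-0.38 -0.18 -0.11]
[([293.3, 317.0], 0.82)] [] []
[('knob_top', array([315., 333.])), ('gauge_centre', array([335., 475.]))]
[] [([364.6, 203.0], 0.5), ([195.4, 402.6], 0.38)]
[([312.4, 265.4], 0.15)]
```

View pics/w3.png

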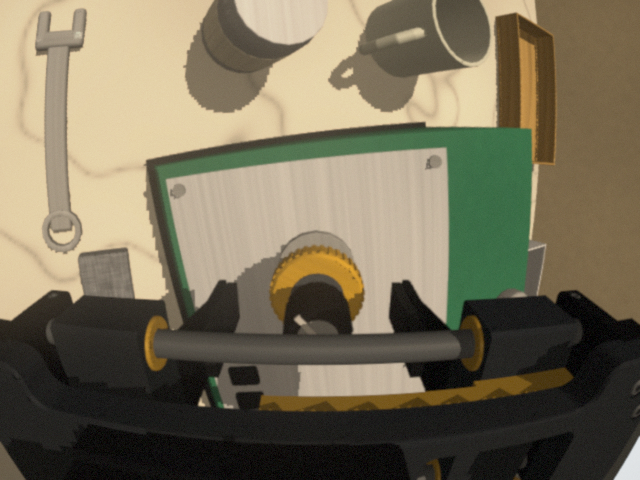

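The ring is under the open fingers, and the index line shows at (303,322) with no sign that the knob has turned. Now gripping the knob lightly.

```bash
python3 -m inch '[[40,[1,0,1],[0,0,0]],[20,[0,0,0],[0,0,0]],[20,[0,0,0],[0,0,0]],[20,[0,0,0],[0,0,0]],[20,[0,0,0],[0,0,0]],[20,[0,0,0],[0,0,0]]]' 12 && python3 -m inch '[[20,[0,0,0],[9.5,0,0]],[20,[0,0,0],[9.5,0,0]],[20,[0,0,0],[9.5,0,0]]]';  python3 - <<'E'
from h import *
go(.072,np.radians(-95)); print(get_obs()["moment"])
E
```

```text
time: 13.05
position: [0.4833, 0.0157, 0.1404]
tool_rot: [0.616, 0.379, -0.348, 0.596]
ft_force: [2.9, 0.6, 1.3]
grip_width: 0.0298
time: 13.42
position: [0.4846, 0.0153, 0.1411]
tool_rot: [0.747, 0.278, -0.432, 0.422]
ft_force: [1.6, 0.4, 1.0]
grip_width: 0.0297
t 13.4 q [-0.33  0.42  2.24  1.45  0.21 -1.23] pos [0.485 0.015 0.141] w 29.7 f [1.6 0.4 1. ]
shift mm [ 0.7 -2.4  0.9] turn deg [-29.64  -0.26  -0.32]
[-0.02224987  0.05730553  0.07089428]
```

Small moment, so the knob turns freely. Continuing to about 57°, then releasing and backing off to look.

```bash
python3 -m inch '[[20,[0,0,0],[9.5,0,0]],[20,[0,0,0],[9.5,0,0]],[20,[0,0,0],[9,0,0]],[20,[0,0,0],[0,0,0]],[20,[0,0,0],[0,0,0]]]' >/dev/null; python3 -c "
from h import *
go(.072,np.radians(-95))"; python3 -m inch '[[60,[0,0,0],[0,0,0]],[75,[0,0,0],[0,0,0]],[75,[-20,0,0],[0,0,0]],[75,[-30,0,0],[0,0,0]],[75,[-30,0,0],[0,0,0]],[75,[-30,0,0],[0,0,0]],[75,[-30,0,0],[0,0,0]],[75,[0,0,0],[0,0,0]],[75,[0,0,0],[0,0,0]]]' >/dev/null
python3 - <<'E'
from h import *
go(.072,np.radians(-155))
im=snap("wrist","w4.png")
for n in("gauge_centre","needle_tip","mark_tip","knob_notch"):
    r=tip("wrist",n); print(n,r,[dial("wrist",q[0]) for q in r])
gp=proj("wrist",W(POSE,LOC["gauge_centre"]));print(gp)
a,b=[int(v) for v in gp]; y0=max(0,min(480-160,b-80)); x0=max(0,min(640-200,a-100)); print("crop",x0,y0)
w=cv2.resize(im[y0:y0+160,x0:x0+200,::-1],None,fx=3.5,fy=3.5,interpolation=cv2.INTER_CUBIC); cv2.imwrite("pics/w4c.png",w)
E
```

```text
t 14.1 q [-0.33  0.42  2.24  1.45  0.21 -0.73] pos [0.486 0.014 0.142] w 29.8 f [1.2 0.5 0.8]
shift mm [ 0.7 -3.   2.3] turn deg [-58.3   -0.28  -0.39]
t 15.2 q [-0.45  0.01  2.21  0.49  0.55  0.17] pos [0.415 0.008 0.264] w 75.3 f [-0.2 -1.1  0. ]
shift mm [141.6   0.7  -1.6] turn deg [ 2.02 -0.02  0.09]
gauge_centre [([466.8, 287.1], 0.82)] [(np.float64(2.2506394463672112), np.float64(0.004067049128526517))]
needle_tip [] []
mark_tip [([482.0, 247.5], 0.71), ([516.6, 464.7], 0.36)] [(np.float64(2.133767292889279), np.float64(0.04889547660086207)), (np.float64(4.545817940281129), np.float64(0.36965703029428654))]
knob_notch [([304.6, 217.7], 0.81)] [(np.float64(0.7472582069922298), np.float64(0.18320292538670152))]
[465.62042658 291.3225978 ]
crop 365 211
```

View pics/w4c.png

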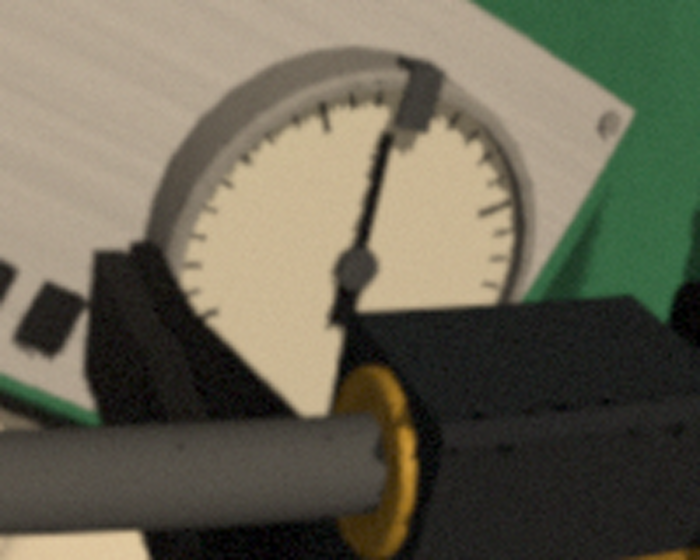

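Run:
```python
from h import *
c=lambda u,v,o=(0,0):(365+u/3.5-o[0],211+v/3.5-o[1])
for hh in(.020,.028):
  ctr=W(POSE,G)+hh*axes()[0]; o=np.array(c(355,268))-proj("wrist",ctr)
  print(hh,o,"hand",dial("wrist",c(388,138,o),hh),"tail",dial("wrist",c(343,315,o),hh))
for hh in(.028,.032):
 for o in((0,0),(.8,-3.9)):
  print("mark",hh,o,[dial("wrist",c(*q,o),hh) for q in((418,97),(404,140),(422,70))])
```

```text
0.02 [ 3.47416079 -0.53616402] hand (np.float64(1.9931180356420442), np.float64(0.04192920512629863)) tail (np.float64(5.115620066136691), np.float64(0.015973741308513412))
0.028 [ 0.80814485 -3.75116923] hand (np.float64(1.9878691666892077), np.float64(0.04128992582384455)) tail (np.float64(5.10992383838788), np.float64(0.015754173000628414))
mark 0.028 (0, 0) [(np.float64(2.100126606509304), np.float64(0.05873725585029005)), (np.float64(2.1043689888819115), np.float64(0.04549873160080808)), (np.float64(2.0764491145882666), np.float64(0.0666336229127877))]
mark 0.028 (0.8, -3.9) [(np.float64(2.1106357178875266), np.float64(0.054672199506768986)), (np.float64(2.1199260989188526), np.float64(0.04137153893762646)), (np.float64(2.083538327849282), np.float64(0.06259540415027483))]
mark 0.032 (0, 0) [(np.float64(2.0618187622840694), np.float64(0.05957848265320222)), (np.float64(2.055145472793009), np.float64(0.046503817792220285)), (np.float64(2.0431422406589674), np.float64(0.06742613997337438))]
mark 0.032 (0.8, -3.9) [(np.float64(2.069258842145613), np.float64(0.055542610334439135)), (np.float64(2.065385680016713), np.float64(0.0423977373840511)), (np.float64(2.0479546205879866), np.float64(0.06342380889946772))]
```

The crop shows the hand's tip at (388,138) just short of the marker, whose inner end is at (404,140). That is hand 1.99 rad and marker 2.05–2.11 rad, so I add about 5°.

```bash
python3 -m inch '[[75,[24,0,0],[0,0,0]],[75,[24,0,0],[0,0,0]],[75,[24,0,0],[0,0,0]],[75,[20,0,0],[0,0,0]],[75,[0,0,0],[0,0,0]],[75,[0,0,0],[0,0,0]]]' >/dev/null; python3 -c "
from h import *
go(.072,np.radians(-153))"
```

```text
t 16.2 q [-0.36  0.3   2.25  0.94  0.27 -0.24] pos [0.46  0.013 0.177] w 75.1 f [ 0.7 -0.7 -0.7]
shift mm [43.9  0.8 -2.7] turn deg [-0.04  0.26  0.31]
```

```bash
python3 -m inch '[[75,[12,1,-1.5],[0,0.1,0.1]],[75,[12,1,-1.5],[0,0.1,0.1]],[75,[12,1,-1],[0,0,0]],[75,[8,0,0],[0,0,0]],[75,[0,0,0],[0,0,0]],[75,[0,0,0],[0,0,0]]]' >/dev/null; python3 -c "
from h import *
go(.072,np.radians(-153))"
```

```text
t 16.9 q [-0.33  0.42  2.23  1.38  0.2  -0.67] pos [0.487 0.014 0.145] w 75.2 f [-1.1 -1.4  0.5]
shift mm [ 2.9 -4.7  4.2] turn deg [ 0.08 -0.34 -0.31]
```

```bash
python3 -m inch '[[50,[1,-1,2],[0,-0.2,-0.2]],[20,[0,0,0],[0,0,0]],[20,[0,0,0],[0,0,0]],[20,[0,0,0],[0,0,0]],[20,[0,0,0],[0,0,0]],[20,[0,0,0],[0,0,0]]]' 12 >/dev/null;  python3 -c "
from h import *
go(.072,np.radians(-153))"; python3 -m inch '[[20,[0,0,0],[2.5,0,0]],[20,[0,0,0],[2.5,0,0]],[20,[0,0,0],[0,0,0]],[20,[0,0,0],[0,0,0]]]' > /dev/null;  python3 -c "
from h import *
go(.072,np.radians(-153))"
```

```text
t 17.7 q [-0.33  0.42  2.23  1.38  0.21 -0.67] pos [0.485 0.014 0.144] w 29.8 f [-0.3  1.2  0.4]
shift mm [ 2.9 -3.1  2.5] turn deg [ 0.12 -0.22 -0.09]
t 18.2 q [-0.33  0.42  2.23  1.38  0.21 -0.58] pos [0.485 0.014 0.144] w 29.4 f [-0.6 -0.6  0.4]
shift mm [ 2.9 -3.1  2.7] turn deg [-4.95 -0.2  -0.11]
```

```bash
python3 -m inch '[[60,[0,0,0],[0,0,0]],[75,[0,0,0],[0,0,0]],[75,[-20,0,0],[0,0,0]],[75,[-30,0,0],[0,0,0]],[75,[-30,0,0],[0,0,0]],[75,[-30,0,0],[0,0,0]],[75,[-30,0,0],[0,0,0]],[75,[0,0,0],[0,0,0]],[75,[0,0,0],[0,0,0]],[75,[0,0,0],[0,0,0]]]' >/dev/null
python3 - <<'E'
from h import *
go(.037,np.radians(-150))
im=snap("wrist","w5.png")
a,b=[int(v) for v in proj("wrist",W(POSE,LOC["gauge_centre"]))]; y0=b-80; x0=a-90; print("crop",x0,y0)
w=cv2.resize(im[y0:y0+110,x0:x0+180,::-1],None,fx=4,fy=4,interpolation=cv2.INTER_CUBIC); cv2.imwrite("pics/w5c.png",w)
E
```

```text
t 19.4 q [-0.45  0.01  2.2   0.48  0.56  0.28] pos [0.417 0.006 0.268] w 75.0 f [-0.6  1.2 -0.1]
shift mm [179.9  -3.3   0.7] turn deg [-7.94  0.07 -0.09]
crop 377 199
```

View pics/w5c.png

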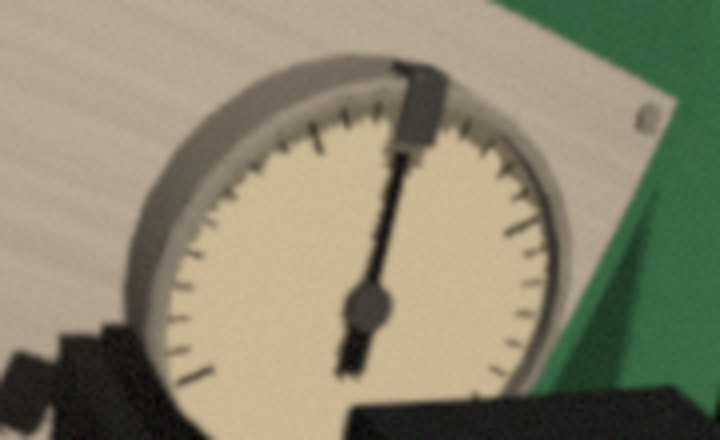

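The hand's tip at (403,152) sits under the marker's inner end at (415,148), within about 0.05 rad. Now back down to tighten the ring.

```bash
python3 -m inch '[[87,[24,0,0],[0,0,0]],[87,[24,0,0],[0,0,0]],[87,[24,0,0],[0,0,0]],[87,[20,0,0],[0,0,0]],[87,[0,0,0],[0,0,0]],[87,[0,0,0],[0,0,0]]]' >/dev/null; python3 -c "
from h import *
go(.037,np.radians(-158))"
```

```text
t 20.2 q [-0.37  0.29  2.24  0.88  0.28 -0.1 ] pos [0.461 0.011 0.18 ] w 87.1 f [ 0.2  0.1 -0.2]
shift mm [81.3 -1.9 -1.8] turn deg [-0.02  0.48  0.22]
```

```bash
python3 -m inch '[[87,[12,0,-1],[0,0.2,0.1]],[87,[12,0,-1],[0,0.2,0.1]],[87,[12,0,-1],[0,0,0]],[87,[10,0,0],[0,0,0]],[87,[0,0,0],[0,0,0]],[87,[0,0,0],[0,0,0]]]' >/dev/null; python3 -c "
from h import *
go(.037,np.radians(-158))"
```

```text
t 21.0 q [-0.33  0.42  2.23  1.39  0.2  -0.59] pos [0.486 0.014 0.145] w 87.1 f [-0.4 -0.2 -0.1]
shift mm [37.9 -4.3  4.6] turn deg [ 0.08 -0.32 -0.34]
```

```bash
python3 -m inch '[[87,[12,-1,1.5],[0,-0.1,-0.2]],[87,[12,-1,1.5],[0,-0.1,-0.1]],[87,[12,0,0],[0,0,0]],[87,[0,0,0],[0,0,0]],[87,[0,0,0],[0,0,0]]]' >/dev/null; python3 -c "
from h import *
go(.037,np.radians(-158))"
```

```text
t 21.6 q [-0.31  0.51  2.22  1.82  0.2  -1.02] pos [0.501 0.016 0.114] w 87.1 f [ 0.   1.  -0.2]
shift mm [ 4.3 -3.5  3.4] turn deg [ 0.17 -0.41 -0.29]
```

```bash
python3 -m inch '[[65,[3,-0.5,1],[0,-0.3,-0.2]],[50,[0,0,0],[0,0,0]],[40,[0,0,0],[0,0,0]],[40,[0,0,0],[0,0,0]],[40,[0,0,0],[0,0,0]],[40,[0,0,0],[0,0,0]]]' 55 >/dev/null; python3 -m inch '[[40,[0,0,0],[9,0,0]],[40,[0,0,0],[9,0,0]],[40,[0,0,0],[9,0,0]],[40,[0,0,0],[9,0,0]],[40,[0,0,0],[9,0,0]]]'; python3 -c "
from h import *
go(.037,np.radians(-158)); n=axes()[0]; print(get_obs()['moment']@n)"
```

```text
time: 22.98
position: [0.5015, 0.0138, 0.1122]
tool_rot: [0.844, -0.064, -0.511, -0.147]
ft_force: [-1.2, -1.0, 0.2]
grip_width: 0.0487
t 23.0 q [-0.31  0.51  2.22  1.81  0.19 -0.2 ] pos [0.502 0.014 0.112] w 48.7 f [-1.2 -1.   0.2]
shift mm [ 2.4 -2.1  4.9] turn deg [-45.6   -0.09  -0.36]
0.45631287154945716
```

```bash
m(){ python3 -c "
from h import *
go(.037,np.radians(-158)); n=axes()[0]; print('M',get_obs()['moment']@n)"; }
python3 -m inch '[[40,[0,0,0],[4,0,0]],[40,[0,0,0],[3,0,0]]]' >/dev/null; m
python3 -m inch '[[40,[0,0,0],[3,0,0]]]' >/dev/null; m
python3 -m inch '[[40,[0,0,0],[3,0,0]]]' >/dev/null; m
```

```text
t 23.2 q [-0.31  0.51  2.22  1.8   0.19 -0.08] pos [0.501 0.013 0.112] w 48.8 f [-1.3 -1.   1. ]
shift mm [ 2.4 -1.9  5.2] turn deg [-52.51  -0.06  -0.41]
M 0.5406337653996603
t 23.4 q [-0.31  0.51  2.22  1.8   0.19 -0.02] pos [0.501 0.013 0.112] w 48.5 f [-1.2 -0.4  0. ]
shift mm [ 2.4 -1.8  5.3] turn deg [-5.539e+01 -5.000e-02 -4.300e-01]
M 0.5606272893985962
t 23.5 q [-0.31  0.51  2.22  1.8   0.19  0.03] pos [0.501 0.013 0.112] w 48.5 f [ 0.7 -1.3  0.7]
shift mm [ 2.4 -1.7  5.3] turn deg [-5.821e+01 -3.000e-02 -4.500e-01]
M 1.4130658257169142
```

The torque jumped from 0.56 to 1.41 N m, so the ring is on its stop. Releasing, backing off and checking the dial.

```bash
python3 -m inch '[[60,[0,0,0],[0,0,0]],[87,[0,0,0],[0,0,0]],[87,[0,0,0],[0,0,0]],[87,[0,0,0],[0,0,0]],[87,[-12,0,0],[0,0,0]],[87,[-20,0,0],[0,0,0]],[87,[-20,0,0],[0,0,0]],[87,[-20,0,0],[0,0,0]],[87,[-20,0,0],[0,0,0]],[87,[-30,0,0],[0,0,0]],[87,[-30,0,0],[0,0,0]],[87,[-30,0,0],[0,0,0]]]'; python3 -m inch '[[87,[0,0,0],[-10,0,0]],[87,[0,0,0],[-10,0,0]],[87,[0,0,0],[-10,0,0]],[87,[0,0,0],[-10,0,0]],[87,[0,0,0],[-10,0,0]],[87,[0,0,0],[0,0,0]],[87,[0,0,0],[0,0,0]],[87,[0,0,0],[0,0,0]]]'
python3 - <<'E'
from h import *
go(.037,np.radians(-150))
im=snap("wrist","w6.png")
a,b=[int(v) for v in proj("wrist",W(POSE,LOC["gauge_centre"]))]; y0=min(b-80,370); x0=a-90; print("crop",x0,y0)
w=cv2.resize(im[y0:y0+110,x0:x0+180,::-1],None,fx=4,fy=4,interpolation=cv2.INTER_CUBIC); cv2.imwrite("pics/w6c.png",w)
E
```

```text
time: 24.98
position: [0.4119, 0.0061, 0.2745]
tool_rot: [0.82, -0.122, -0.506, -0.24]
ft_force: [-0.2, 0.4, 0.9]
grip_width: 0.0871
time: 25.98
position: [0.409, 0.0074, 0.2763]
tool_rot: [0.844, 0.109, -0.507, 0.139]
ft_force: [-0.8, 0.5, 0.3]
grip_width: 0.0873
t 26.0 q [-0.45 -0.03  2.2   0.44  0.6   0.44] pos [0.409 0.007 0.276] w 87.3 f [-0.8  0.5  0.3]
shift mm [190.8  -1.   -2.8] turn deg [-15.17   0.48  -0.14]
crop 384 173
```

View pics/w6c.png

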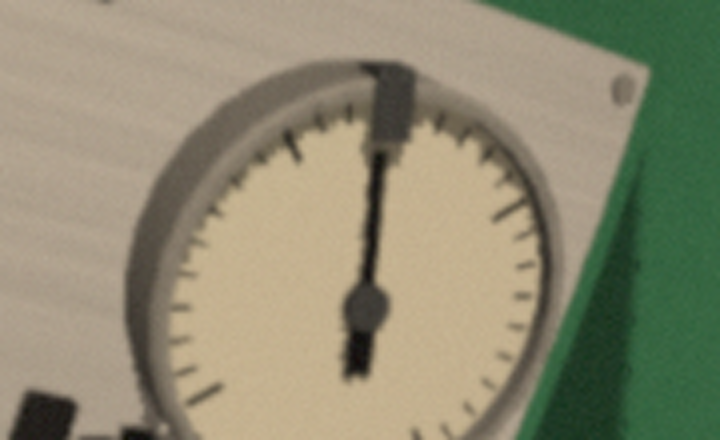

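The hand's tip at (380,150) is still under the marker's inner end at (390,147), and the gripper is clear. Handing in.

```bash
python3 -c "
from rig import robot
print(robot.hand_in())"
```

```text
the job is handed in; nothing more can be done
None
```

I loosened the clamp ring, turned the knob until the hand was under the marker, tightened the ring back to its stop, and handed the job in at about 26 s of the 67 s. The hand-in reports no verdict.

- **Loosening:** the gripper turned 55° (about 0.96 rad) with the ring held. The index line still showed on the knob's top afterwards, but I did not measure that it stayed within 3 mm.
- **Knob:** I turned it clockwise 58° and then another 5° after a look. It took only a small torque, so the ring was loose.
- **Tightening:** the torque rose from about 0.56 to 1.41 N m after 58° of turning, which I took as the stop. The ring carries no mark to confirm its angle by eye.
- **Last picture:** the hand's tip lies under the marker's inner end. I put it about 0.03–0.05 rad short of the marker's middle, inside the 0.12 rad allowed. The gripper was open and clear of the panel, and I saw no contact with the marker or the things lying about, though I did not re-measure where those stand.
- **Disagreements:** the networks often missed the hand's tip and sometimes named the wrong thing, so I read the hand and marker from the pictures. The fingers, when closed, also settled about 3 mm off my fitted regulator axis, which did not matter for the grip.

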